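# Slide the stray candlestick back beside the photo frame

## Task

Dusting has left one of the two brass candlesticks standing out in front of the empty photo frame. Push it slowly with the fingertips low against its round foot, so that it slides upright over the lacquer without rocking, round to the free side of the frame, until the pair flanks the frame evenly again: in line with the frame and as far out from its middle as its twin on the other side. Do not lift it or touch its stem or candle, leave everything else where it stands, and finish with the hand clear.

Things in the scene. Friction and masses are not known exactly. Their poses are not given: they have to be found in the camera images.
- candlestick: The stray brass candlestick to be pushed, 316 mm tall, 0.45 to 0.9 kg, loose, 125 to 150 mm in front of the frame (robot side) and up to 70 mm to either side of its middle. Plain round disc foot 100 mm across, 24 mm thick, upright rim. Origin: centre of the foot's underside; z up. A push on the rim slides it; a high one tips it. Two fingers part open, both on the rim, steer it.
- candlestick_upper: All of the stray candlestick above its foot, fixed to it, same origin: stem 16 mm across (collar 26 mm at its root, 24 to 34 mm up), socket 36 mm across from 190 to 218 mm up, cream candle 22 mm across up to 316 mm. Must not be touched: lean the hand back from it while pushing at the foot.
- twin: The other candlestick, just like the stray one, already in its right place beside the frame: its axis 160 mm from the frame's middle, in line with the frame, to its left or its right. Origin: centre of the foot's underside. Leave it where it is.
- place (a point): Where the stray candlestick's foot must be centred: the point on the sideboard that mirrors the twin across the frame, 160 mm from the frame's middle on the side away from the twin, in line with the frame. There is no mark on the lacquer; the spot is empty.
- frame: Silver aluminium photo frame, empty, brown back board; 170 mm wide, 125 mm high, 12 mm thick, leaning back a little on a strut reaching 65 mm behind. Loose. Origin: middle of its lower edge. Its x axis points out of its back, away from the robot (within 0.12 rad of straight ahead), y along its width to the robot's left. Twin and empty place lie at y = +160 and -160 mm, x = 0, either way round.
- jug: Turquoise ceramic jug 116 mm across, 165 mm high, with a handle. Origin: centre of its underside. Bystander, well to the side of the frame.
- bamboo_box: Three-tier bamboo stacking box with lid, 156 x 216 mm, 182 mm high. Origin: centre of its underside. Bystander, well to the side of the frame.
- trivet: Round orange silicone trivet 170 mm across, 9 mm thick. Origin: centre of its underside. Bystander, at the right front.
- stone_a: Smooth grey river stone 70 mm across, 29 mm high. Origin: centre of its underside. Bystander, at the left front.
- stone_b: Smooth pale river stone 56 mm across, 25 mm high. Origin: centre of its underside. Bystander, at the left front.

How it is judged (in metres and radians):
At the end, for the whole second after the job is handed in: The stray candlestick stands upright and at rest on the sideboard with its foot centred within 20 mm of the point that mirrors its twin across the frame; the frame, the twin and all the other things are within 10 mm of where they stood (horizontal distance between candlestick and place below 0.02 m and angle between candlestick's own z axis and vertical below 0.03 rad and height (world z) of candlestick below 0.004 m and linear speed of candlestick below 0.01 m/s and distance of each of frame, twin, jug, bamboo_box, trivet, stone_a, stone_b from where it was at the start of the episode below 0.01 m); the robot touches nothing.
It fails at once if the stem, socket or candle of the stray candlestick was touched (contact force between any of the fingers, the arm and candlestick_upper above 0.5 N).
It fails at once if the candlestick rocked by more than 0.12 rad (7 degrees) (angle between candlestick's own z axis and vertical above 0.12 rad).
It fails at once if the candlestick was lifted off the sideboard (more than 10 mm) (height (world z) of candlestick above 0.01 m).
It fails at once if the candlestick was shoved faster than 0.3 m/s (linear speed of candlestick above 0.3 m/s).
It fails at once if the frame, the twin, the jug, the bamboo box, the trivet or a stone was moved by more than 10 mm (distance of any of frame, twin, jug, bamboo_box, trivet, stone_a, stone_b from where it was at the start of the episode above 0.01 m).
It also fails if it takes over 72 s, if anything falls off the work surface, if the arm or the gripper's body presses on something with over 40 N, if the wrist force passes 120 N, or if a joint passes its speed limit or range.

## Robot

A 6-joint arm with a two-finger parallel gripper is mounted at the origin on the work surface. World frame = base frame: x ahead of the robot, y to its left, z up, the work surface at z = 0. Lengths are in m, angles in degrees, forces in N, time in s.
With the tool pointing down it reaches from about 0.4 to 0.825 m from the base axis. Payload 7 kg.
Tool frame: the origin (TCP) lies at the very end of the fingers, on their centre line; the grasp point (between the pads) lies 19 mm behind it (r.hold_point_z is the distance from the TCP to the grasp point, in m); z points along the fingers, y is the line along which they close (so a half turn about z gives the same grasp; the last joint's range is limited). The gripper opens to 88 mm and grips with 3 to 60 N. Pads are 19 mm wide; open, the fingers measure 130 mm over their backs; the gripper's body (78 mm by 193 mm) begins 47 mm behind the grasp point.
Start: joints at [-50.3, 20.546, 0.682, 0, -70.136, -16.507], TCP at [0.266, -0.62, 0.227] pointing down, gripper open.
Joint ranges: [-176.03, 176.03], [-82.01, 121.73], [-58.28, 71.71], [-173.87, 95.51], [-174.79, -0.11], [-173.66, 173.66]. Speed limits (degrees/s): [136.94, 136.94, 172.46, 180, 180, 180].

## Interface

Orientations are given as [roll, pitch, yaw] about the fixed x, y, z axes, in that order (R = Rz(yaw) Ry(pitch) Rx(roll)).
In Python, from plant import telemetry, vision, workorder, r gives the robot as it stands.
- The arm moves only by the tool move_arm, never from a script. Its argument "plan" is a list of rows, each a list of 7 numbers: the opening, from -1 (shut) to 1 (fully open), so that 0 is half open, then the shift along the world's x, y, z in m, then the turn, a rotation vector about the world's x, y, z in degrees. In form: [[fingers, dx, dy, dz, ax, ay, az], ...]. A call has 1 to 20 rows; each row shifts and turns the commanded pose from where the row before left it; what a row does not reach is not made up. A row lasts 1/8 s, in which the tool goes at most 62.5 mm and 10.7 degrees, less where a joint would pass 70% of its speed; a pose out of reach is approached as far as the arm can. A call is refused whole if a number of a shift passes 0.0625 or a number of a turn 10.7, either way. A call with a gripper value outside its range is refused whole. The fingers move at their own pace and stop on an object; "force" is the grip in N (left out, the last holds). Time passes only in rows, so rows that do not move let the fingers close. It gives the time, the measured TCP pose, the force, the opening and the grip force at its end, in the units of the state.
- telemetry.get_state(): the state, without advancing time (a new reading comes with each control period).
- vision.capture(name): name is "side" or "top" or "wrist"; returns a dict with "img" (400x640x3 uint8, red, green, blue), "depth" (400x640 float32, m along the optical axis (not along the pixel's ray), 0 where there is no reading), "intrinsics" (3x3 intrinsics, pixels), "R" (3x3) and "t" (3): a world point X has camera coordinates R X + t. Camera axes: x right, y down, z forward; pixel columns grow to the right and rows downward; lengths in m; the calibration is good to about 2 mm. A picture is of the moment at which its call begins.
- workorder.close_job(): hands the job in; it is judged then, once.
The state is a dict: "time_s": time; "joints": joint angles; "qd": joint speeds; "joint_torque": joint torques, N m; "tcp_pos": TCP position; "eef_rot": TCP orientation; "contact_force": force on the tool from outside, world axes, zero at the start; "moment": the same for the moment, N m; "gripper_width": finger opening in m; "gripper_force": force on a finger pad.
Only numpy, scipy, OpenCV 4.12 (cv2) and the standard library are available. Lean on these libraries where they do the work, as an engineer would, in place of code of your own. Each camera call takes 0.05 s, during which the arm holds its last target. There are 200 camera calls.

## Working session

There is one attempt and no reset: what is moved stays moved. The work goes in short steps, Python scripts to look and compute and a tool call to move; the robot and the scene stay as the last step left them, time stands still between calls to the robot, and variables do not carry over. Pictures are saved under pics/ and viewed, at most 10 in all, crops included, and the job is handed in when it is done.

Besides the shell and the picture viewer there is one more tool, called in YAML: its name, and indented under it one key for each argument. move_arm: Moves the arm, as the interface text tells. Its arguments: {"type":"object","properties":{"plan":{"type":"array"},"force":{"type":"number"}},"required":["plan"]}

```bash
mkdir -p pics; ls; python3 - <<'E'
from plant import telemetry, vision, r
import cv2,numpy as np
ims=[]
for n in("side","top"):
    c=vision.capture(n); np.savez(f"{n}0.npz",**c)
    print(n,c["intrinsics"].tolist(),c["R"].round(3).tolist(),c["t"].round(3).tolist(), (-c["R"].T@c["t"]).round(3))
    cv2.imwrite(f"pics/{n}0.png",c["img"][...,::-1])
s=telemetry.get_state();print(s)
E
```

```text
pics
side [[493.46638916125033, 0.0, 319.2961968401574], [0.0, 493.46638916125033, 201.02681936027213], [0.0, 0.0, 1.0]] [[-0.91, -0.416, 0.001], [-0.299, 0.654, -0.695], [0.288, -0.632, -0.719]] [0.427, 0.17, 1.657] [-0.038  1.114  1.31 ]
top [[450.6298239733488, 0.0, 324.37150242280416], [0.0, 450.6298239733488, 207.94480033236306], [0.0, 0.0, 1.0]] [[-0.002, -1.0, -0.014], [-0.989, 0.004, -0.15], [0.15, 0.014, -0.989]] [0.011, 0.475, 1.543] [ 0.237 -0.013  1.597]
{'time_s': 0.1, 'joints': array([-5.03005420e+01,  2.05868156e+01,  6.41387378e-01, -1.76635078e-02,
       -7.01363568e+01, -1.65053790e+01]), 'qd': array([-0.12891684, -0.01399979,  0.2075837 ,  0.05674328, -0.03363773,
       -0.00476681]), 'joint_torque': array([-1.50765412e-03, -5.84163094e+01,  2.93750703e+01,  7.01554611e+00,
        1.01432719e-02, -8.13707015e-05]), 'tcp_pos': array([ 0.26564407, -0.62007339,  0.22574039]), 'eef_rot': array([ 1.79916867e+02, -7.31598315e-03, -1.56811929e+02]), 'contact_force': array([-0.59031917,  0.00968951, -0.02941455]), 'moment': array([ 0.0140855 , -0.05454416, -0.02411959]), 'gripper_force': 0.0, 'gripper_width': 0.0876210719061538}
```

View pics/top0.png

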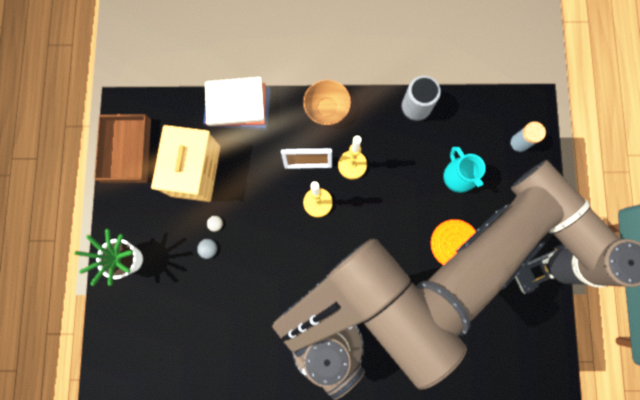

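View pics/side0.png

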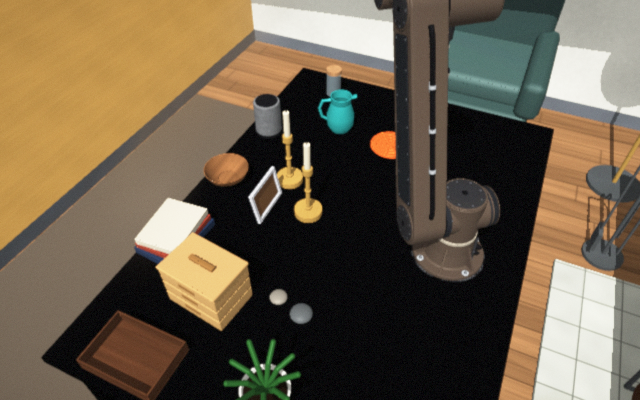

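Top view: stray foot at about (318,203), twin's foot at (352,165) on the right of the frame (306,159). The empty place is on the left, between the frame and the bamboo box (187,163). The stones are at (215,223) and (207,248). The side view agrees.

```bash
cat > h.py <<'E'
import numpy as np,cv2
def ray(c,uv,z):
    uv=np.atleast_2d(uv).astype(float);K=c["intrinsics"];R=c["R"];o=-R.T@c["t"]
    d=np.c_[(uv-[K[0,2],K[1,2]])/K[0,0],np.ones(len(uv))]@R
    return o+d*((z-o[2])/d[:,2])[:,None]
def cloud(c):
    v,u=np.mgrid[:400,:640];K=c["intrinsics"];D=c["depth"]
    P=np.stack([(u-K[0,2])/K[0,0]*D,(v-K[1,2])/K[1,1]*D,D],-1)
    P=(P-c["t"])@c["R"]; P[D==0]=np.nan; return P
def circ(p):  # LSQ circle
    A=np.c_[2*p,np.ones(len(p))];s=np.linalg.lstsq(A,(p**2).sum(1),rcond=None)[0]
    return s[:2],np.sqrt(s[2]+s[:2]@s[:2])
def feet(c):
    P=cloud(c);hsv=cv2.cvtColor(c["img"],cv2.COLOR_RGB2HSV)
    m=(hsv[...,0]>12)&(hsv[...,0]<35)&(hsv[...,1]>110)&(hsv[...,2]>90)
    m&=(P[...,2]>.012)&(P[...,2]<.034)&(P[...,0]>.35)&(P[...,0]<.95)&(abs(P[...,1])<.28)
    n,l,st,ce=cv2.connectedComponentsWithStats(m.astype(np.uint8))
    out=[]
    for i in range(1,n):
        if st[i,4]<150: continue
        q=(l==i)&(P[...,2]>.019)
        cn=max(cv2.findContours(cv2.convexHull(np.argwhere(q)[:,::-1].astype(np.int32)) is not None and q.astype(np.uint8),cv2.RETR_EXTERNAL,cv2.CHAIN_APPROX_NONE)[0],key=len)
        h=cv2.convexHull(cn)[:,0]
        ctr,rad=circ(ray(c,h,.024)[:,:2]); out.append((ce[i].round(),ctr.round(4),rad.round(4),np.median(P[q][:,2]).round(4),st[i,4]))
    return out
E
python3 - <<'E'
from h import *
for n in("side","top"):
    c=dict(np.load(n+"0.npz"));print(n)
    for f in feet(c):print(*f)
    P=cloud(c)
    # frame: everything above table in its region
    m=(P[...,0]>.55)&(P[...,0]<.9)&(P[...,1]>-.06)&(P[...,1]<.2)&(P[...,2]>.006)&(P[...,2]<.14)
    l=cv2.connectedComponentsWithStats(m.astype(np.uint8))
    for i in range(1,l[0]):
        if l[2][i,4]<60: continue
        Q=P[l[1]==i];print("comp",l[2][i],Q.min(0).round(3),Q.max(0).round(3))
        for z0,z1 in((.006,.02),(.02,.04),(.06,.08),(.11,.13)):
            q=Q[(Q[:,2]>z0)&(Q[:,2]<z1)]
            if len(q)>8:
                a=np.polyfit(q[:,1],q[:,0],1);print(z0,len(q),"y",q[:,1].min().round(4),q[:,1].max().round(4),"x=",a.round(4),"xmin/max",q[:,0].min().round(3),q[:,0].max().round(3))
    for nm,b in dict(box=(.45,.85,.2,.55),jug=(.5,.9,-.6,-.3)).items():
        m=(P[...,0]>b[0])&(P[...,0]<b[1])&(P[...,1]>b[2])&(P[...,1]<b[3])&(P[...,2]>.012)&(P[...,2]<.3)
        l=cv2.connectedComponentsWithStats(m.astype(np.uint8))
        for i in range(1,l[0]):
            if l[2][i,4]>60: Q=P[l[1]==i];print(nm,l[2][i],np.percentile(Q,1,axis=0).round(3),np.percentile(Q,99,axis=0).round(3))
E
```

```text
side
[227. 168.] [ 0.8694 -0.0136] 0.0705 0.0267 373
[290. 178.] [ 0.6347 -0.0877] 0.0506 0.0252 371
[308. 210.] [0.4966 0.0363] 0.0514 0.0255 445
comp [206 160  43  29 531] [ 0.773 -0.06   0.006] [0.9   0.086 0.062]
0.006 260 y -0.0586 0.0585 x= [0.0764 0.8632] xmin/max 0.803 0.9
0.02 152 y -0.0599 0.0777 x= [-0.037   0.8384] xmin/max 0.782 0.9
comp [ 248  167   48   56 1104] [ 0.595 -0.06   0.006] [0.738 0.159 0.131]
0.006 218 y -0.058 0.1553 x= [0.0241 0.6341] xmin/max 0.596 0.738
0.02 197 y -0.0597 0.1578 x= [0.0381 0.6364] xmin/max 0.595 0.664
0.06 147 y -0.0137 0.1585 x= [-0.0182  0.6495] xmin/max 0.638 0.656
0.11 186 y -0.0131 0.1587 x= [-0.0143  0.6554] xmin/max 0.648 0.665
box [ 154  205   99  120 5887] [0.506 0.234 0.017] [0.847 0.549 0.184]
jug [ 318   90   40   44 1065] [ 0.529 -0.51   0.02 ] [ 0.664 -0.406  0.169]
jug [254  94  28  41 437] [ 0.799 -0.372  0.016] [ 0.899 -0.301  0.161]
top
[327. 102.] [8.657e-01 7.000e-04] 0.0725 0.0263 692
[353. 164.] [ 0.6365 -0.0905] 0.0493 0.0247 392
[320. 203.] [0.4997 0.0331] 0.0495 0.0254 303
comp [303  91  41  34 872] [ 0.776 -0.0
[... 300 characters left out ...]
02 127 y -0.0147 0.1536 x= [-0.009   0.6434] xmin/max 0.632 0.648
0.06 128 y -0.0147 0.1532 x= [-0.0119  0.6514] xmin/max 0.641 0.656
0.11 220 y -0.0148 0.1549 x= [-0.0063  0.6575] xmin/max 0.649 0.665
comp [339 154   5  21  80] [ 0.601 -0.058  0.007] [ 0.677 -0.043  0.034]
0.006 11 y -0.0579 -0.0433 x= [0.2139 0.647 ] xmin/max 0.601 0.677
0.02 69 y -0.0579 -0.0432 x= [-0.3271  0.6193] xmin/max 0.602 0.672
box [ 204  101   65   28 1522] [0.775 0.219 0.015] [0.849 0.445 0.086]
box [ 157  125   63   76 3791] [0.508 0.393 0.018] [0.726 0.547 0.184]
jug [409  78  32  42 841] [ 0.804 -0.379  0.018] [ 0.898 -0.301  0.161]
jug [ 444  147   41   45 1193] [ 0.532 -0.52   0.015] [ 0.662 -0.412  0.17 ]
```

```bash
python3 - <<'E'
from plant import telemetry, vision, r
from scipy.spatial.transform import Rotation as Ro
import numpy as np
print([a for a in dir(r) if a[0]!='_'])
c=vision.capture("wrist");s=telemetry.get_state()
T=Ro.from_euler('xyz',s["eef_rot"],degrees=True).as_matrix()
o=-c["R"].T@c["t"]
print("cam in tool",T.T@(o-s["tcp_pos"]),"axis",T.T@c["R"][2])
E
```

```text
['Unreachable', 'hold_point_z']
cam in tool [ 7.30856616e-02  2.44416439e-05 -1.58545936e-01] axis [-2.73557566e-01  5.50461154e-04  9.61855475e-01]
```

move_arm:
  plan:
    - [0,0.012,0.0325,0,0,0,3.25]
    - [0,0.012,0.0325,0,0,0,3.25]
    - [0,0.012,0.0325,0,0,0,3.25]
    - [0,0.012,0.0325,0,0,0,3.25]
    - [0,0.012,0.0325,0,0,0,3.25]
    - [0,0.012,0.0325,0,0,0,3.25]
    - [0,0.012,0.0325,0,0,0,3.25]
    - [0,0.012,0.0325,0,0,0,3.25]
    - [0,0.012,0.0325,0,0,0,3.25]
    - [0,0.012,0.0325,0,0,0,3.25]
    - [0,0.012,0.0325,0,0,0,3.25]
    - [0,0.012,0.0325,0,0,0,3.25]
    - [0,0.012,0.0325,0,0,0,3.25]
    - [0,0.012,0.0325,0,0,0,3.25]
    - [0,0.012,0.0325,0,0,0,3.25]
    - [0,0.012,0.0325,0,0,0,3.25]

```text
time_s: 2.15
tcp_pos: [0.4579, -0.0993, 0.2266]
eef_rot: [180.0, 0.0, -104.7]
contact_force: [0.4, 0.0, -0.5]
gripper_width: 0.0438
gripper_force: 0.0
```

move_arm:
  plan:
    - [0,0,0,0,6,-1.6,0]
    - [0,0,0,0,6,-1.6,0]
    - [0,0,0,0,6,-1.6,0]
    - [0,0,0,0,6,-1.6,0]
    - [0,0,0,0,0,0,0]
    - [0,0,0,0,0,0,0]

```text
time_s: 2.9
tcp_pos: [0.4577, -0.1009, 0.2264]
eef_rot: [-180.0, 24.7, -104.9]
contact_force: [0.1, 0.0, 0.0]
gripper_width: 0.0439
gripper_force: 0.0
```

move_arm:
  plan:
    - [0,0.002,0,-0.02,0,0,0]
    - [0,0.002,0,-0.02,0,0,0]
    - [0,0,0,-0.02,0,0,0]
    - [0,0,0,-0.02,0,0,0]
    - [0,0,0,-0.02,0,0,0]
    - [0,0,0,-0.02,0,0,0]
    - [0,0,0,-0.02,0,0,0]
    - [0,0,0,-0.02,0,0,0]
    - [0,0,0,-0.02,0,0,0]
    - [0,0,0,-0.016,0,0,0]
    - [0,0,0,-0.01,0,0,0]
    - [0,0,0,-0.006,0,0,0]
    - [0,0,0,-0.003,0,0,0]
    - [0,0,0,0,0,0,0]

```text
time_s: 4.65
tcp_pos: [0.462, -0.1005, 0.0117]
eef_rot: [-179.9, 24.8, -104.8]
contact_force: [0.1, -0.2, 0.2]
gripper_width: 0.0437
gripper_force: 0.0
```

```bash
cat > look.py <<'E'
import sys
from h import *
from plant import telemetry, vision
s=telemetry.get_state();print(s["time_s"],s["tcp_pos"].round(4),s["eef_rot"].round(1),s["contact_force"].round(2))
for n in("side","top"):
    c=vision.capture(n);print(n)
    for f in feet(c):
        if f[1][0]<.8: print(*f)
    if len(sys.argv)>1: cv2.imwrite(f"pics/{n}{sys.argv[1]}.png",c["img"][...,::-1])
E
python3 look.py 1
```

```text
4.65 [ 0.462  -0.1005  0.0117] [-179.9   24.8 -104.8] [ 0.14 -0.21  0.16]
side
[290. 178.] [ 0.633  -0.0871] 0.0515 0.0257 370
[308. 210.] [0.4966 0.0359] 0.0512 0.0254 444
top
[324. 203.] [0.4993 0.033 ] 0.0491 0.0244 183
```

View pics/side1.png

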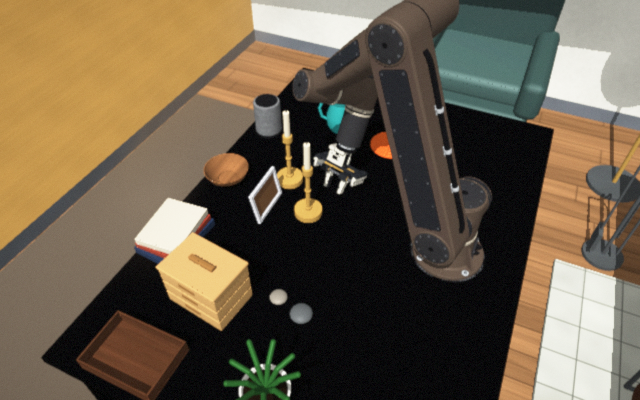

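The hand is low at (340,175), behind the stray foot (308,210) and clear of the twin (290,178). Approaching now.

move_arm:
  plan:
    - [0,0.0039,0.0145,-0.001,0,0,0]
    - [0,0.0039,0.0145,-0.001,0,0,0]
    - [0,0.0039,0.0145,0,0,0,0]
    - [0,0.0026,0.0097,0,0,0,0]
    - [0,0.001,0.0039,0,0,0,0]
    - [0,0.001,0.0039,0,0,0,0]
    - [0,0.001,0.0039,0,0,0,0]
    - [0,0.001,0.0039,0,0,0,0]
    - [0,0.001,0.0039,0,0,0,0]
    - [0,0.001,0.0039,0,0,0,0]
    - [0,0.001,0.0039,0,0,0,0]
    - [0,0.001,0.0039,0,0,0,0]
    - [0,0.001,0.0039,0,0,0,0]
    - [0,0.001,0.0039,0,0,0,0]
    - [0,0.001,0.0039,0,0,0,0]
    - [0,0.001,0.0039,0,0,0,0]

```text
time_s: 6.75
tcp_pos: [0.488, -0.0003, 0.0095]
eef_rot: [-180.0, 24.8, -104.8]
contact_force: [-1.8, -5.1, -0.2]
gripper_width: 0.0439
gripper_force: 2.1
```

```bash
python3 look.py 2
```

```text
6.75 [ 4.88e-01 -3.00e-04  9.50e-03] [-180.    24.8 -104.8] [-1.84 -5.13 -0.18]
side
[288. 178.] [ 0.6335 -0.0878] 0.0512 0.0251 295
[306. 213.] [0.4979 0.0532] 0.051 0.0258 470
top
```

move_arm:
  plan:
    - [0,0.0013,0.0048,0,0,0,0]
    - [0,0.0013,0.0048,0,0,0,0]
    - [0,0.0013,0.0048,0,0,0,0]
    - [0,0.0013,0.0048,0,0,0,0]
    - [0,0.0013,0.0048,0,0,0,0]
    - [0,0.0013,0.0048,0,0,0,0]
    - [0,0.0013,0.0048,0,0,0,0]
    - [0,0.0013,0.0048,0,0,0,0]
    - [0,0.0013,0.0048,0,0,0,0]
    - [0,0.0013,0.0048,0,0,0,0]
    - [0,0.0013,0.0048,0,0,0,0]
    - [0,0.0013,0.0048,0,0,0,0]
    - [0,0.0013,0.0048,0,0,0,0]
    - [0,0.0013,0.0048,0,0,0,0]
    - [0,0.0013,0.0048,0,0,0,0]
    - [0,0.0013,0.0048,0,0,0,0]
    - [0,0.0013,0.0048,0,0,0,0]
    - [0,0.0013,0.0048,0,0,0,0]
    - [0,0.0013,0.0048,0,0,0,0]
    - [0,0.0013,0.0048,0,0,0,0]

```text
time_s: 9.35
tcp_pos: [0.5142, 0.0959, 0.0096]
eef_rot: [-179.9, 24.8, -104.8]
contact_force: [-1.1, -5.4, 0.3]
gripper_width: 0.044
gripper_force: 2.0
```

```bash
python3 look.py 3
```

```text
9.35 [0.5142 0.0959 0.0096] [-179.9   24.8 -104.8] [-1.13 -5.39  0.33]
side
[287. 230.] [0.5241 0.1484] 0.0515 0.0256 499
top
[359. 164.] [ 0.638 -0.109] 0.0343 0.0249 184
```

move_arm:
  plan:
    - [0,0.0013,0.0048,0,0,0,0]
    - [0,0.0013,0.0048,0,0,0,0]
    - [0,0.0013,0.0048,0,0,0,0]
    - [0,0.0013,0.0048,0,0,0,0]
    - [0,0.0013,0.0048,0,0,0,0]
    - [0,0.0013,0.0048,0,0,0,0]
    - [0,0.0013,0.0048,0,0,0,0]
    - [0,0.0013,0.0048,0,0,0,0]
    - [0,0.0013,0.0048,0,0,0,0]
    - [0,0.0013,0.0048,0,0,0,0]
    - [0,0.0013,0.0048,0,0,0,0]
    - [0,0.0008,0.0029,0,0,0,0]
    - [0,0,0,0,0,0,0]
    - [0,-0.0013,-0.0048,0,0,0,0]
    - [0,-0.0026,-0.0097,0,0,0,0]
    - [0,-0.0039,-0.0145,0,0,0,0]
    - [0,-0.0039,-0.0145,0,0,0,0]
    - [0,-0.0039,-0.0145,0,0,0,0]
    - [0,-0.0039,-0.0145,0,0,0,0]
    - [0,0,0,0,0,0,0]

```text
time_s: 11.95
tcp_pos: [0.5096, 0.0774, 0.0096]
eef_rot: [-179.9, 24.8, -104.9]
contact_force: [-0.0, -0.8, -0.2]
gripper_width: 0.0436
gripper_force: 0.0
```

```bash
python3 look.py 4
```

```text
11.95 [0.5096 0.0774 0.0096] [-179.9   24.8 -104.9] [-0.03 -0.75 -0.19]
side
[286. 174.] [ 0.6454 -0.0955] 0.0418 0.0259 161
[275. 240.] [0.5392 0.2047] 0.0507 0.0254 532
top
[354. 162.] [ 0.6387 -0.0909] 0.0482 0.0251 327
```

View pics/top4.png

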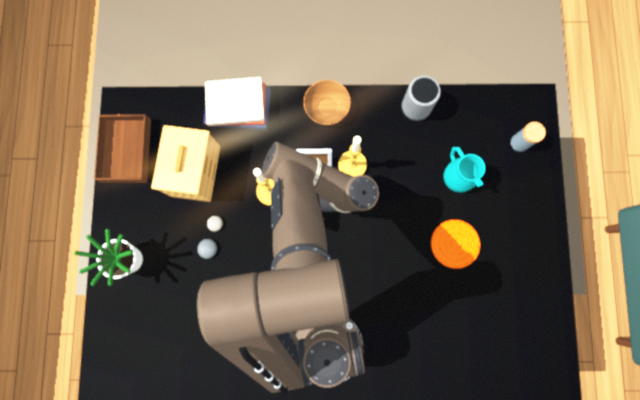

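Top view: stray foot at (267,190), with the arm over the space between it and the twin (352,163) and touching nothing. Now I swing round behind it for the second push.

move_arm:
  plan:
    - [0,-0.015,0,0.01,0,0,-4]
    - [0,-0.015,0,0.01,0,0,-5]
    - [0,-0.012,0.004,0,0,0,-5]
    - [0,-0.01,0.006,0,0,0,-5]
    - [0,-0.006,0.009,0,0,0,-5]
    - [0,-0.004,0.01,0,0,0,-5]
    - [0,-0.004,0.011,0,0,0,-5]
    - [0,-0.004,0.011,0,0,0,-5]
    - [0,0,0.011,0,0,0,-5]
    - [0,0,0.011,0,0,0,-5]
    - [0,0,0.011,0,0,0,-5]
    - [0,0,0.011,0,0,0,-5]
    - [0,0,0,0,0,0,0]
    - [0,0,0,0,0,0,0]

```text
time_s: 13.8
tcp_pos: [0.5195, 0.1828, 0.0819]
eef_rot: [174.1, 24.3, -158.6]
contact_force: [-0.4, -1.0, 0.5]
gripper_width: 0.0442
gripper_force: 0.0
```

```bash
python3 look.py 5; python3 - <<'E'
from plant import telemetry
print(telemetry.get_state()["joints"].round(1))
E
```

```text
13.8 [0.5195 0.1828 0.0819] [ 174.1   24.3 -158.6] [-0.38 -1.01  0.46]
side
[275. 240.] [0.5401 0.205 ] 0.0506 0.0254 495
top
[353. 164.] [ 0.6368 -0.0907] 0.0493 0.0246 415
[  35.8    6.7  -58.2   36.1   -0.2 -139.3]
```

View pics/side5.png

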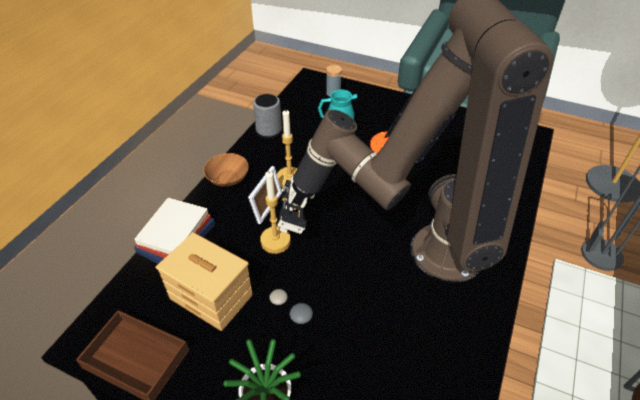

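The arm ran into joint limits: joint 3 is at -58.2° and joint 5 at -0.2°. It was carried close to the stem, with the hand at (293,215) and the foot at (275,240). The candlestick hasn't moved, so I back out sideways in small steps.

move_arm:
  plan:
    - [0,0.001,-0.006,0,0,0,2]
    - [0,0.001,-0.008,0,0,0,3]

```text
time_s: 14.15
tcp_pos: [0.5112, 0.1737, 0.0779]
eef_rot: [175.6, 25.0, -153.6]
contact_force: [0.2, -0.4, -0.5]
gripper_width: 0.044
gripper_force: 0.0
```

```bash
python3 - <<'E'
from plant import telemetry
s=telemetry.get_state();print(s["joints"].round(1),s["contact_force"].round(1),s["tcp_pos"].round(4))
E
```

```text
[  36.8    6.3  -58.2   29.9   -0.2 -129.3] [ 0.2 -0.4 -0.5] [0.5112 0.1737 0.0779]
```

move_arm:
  plan:
    - [0,0,-0.01,0,0,0,3]
    - [0,0,-0.01,0,0,0,3]
    - [0,0,-0.01,0,0,0,3]
    - [0,0,-0.01,0,0,0,3]
    - [0,0,-0.01,0,0,0,3]
    - [0,0,-0.01,0,0,0,3]

```text
time_s: 14.9
tcp_pos: [0.4788, 0.1416, 0.0621]
eef_rot: [-177.5, 26.5, -135.7]
contact_force: [0.7, -0.8, 0.5]
gripper_width: 0.0437
gripper_force: 0.0
```

```bash
python3 - <<'E'
from plant import telemetry
s=telemetry.get_state();print(s["joints"].round(1),s["contact_force"].round(1),s["tcp_pos"].round(4))
E
```

```text
[ 38.7   5.  -58.2  10.7  -0.2 -95.7] [ 0.7 -0.8  0.5] [0.4788 0.1416 0.0621]
```

move_arm:
  plan:
    - [0,0,-0.005,0,-3.2,3.4,0]
    - [0,0,-0.005,0,-3.2,3.4,0]
    - [0,0,-0.005,0,-3.2,3.4,0]
    - [0,0,0,0,0,0,0]

```text
time_s: 15.4
tcp_pos: [0.4802, 0.128, 0.0626]
eef_rot: [-177.7, 12.6, -135.8]
contact_force: [0.2, 0.1, 0.6]
gripper_width: 0.0436
gripper_force: 0.0
```

```bash
python3 - <<'E'
from plant import telemetry
s=telemetry.get_state();print(s["joints"].round(1),s["contact_force"].round(1),s["tcp_pos"].round(4))
E
```

```text
[ 38.4   8.  -44.5   2.4 -24.7 -86.6] [0.2 0.1 0.6] [0.4802 0.128  0.0626]
```

```bash
python3 - <<'E'
from plant import telemetry
from scipy.spatial.transform import Rotation as Ro
s=telemetry.get_state()
a=Ro.from_euler('xyz',s["eef_rot"],degrees=True);b=Ro.from_euler('xyz',[180,12,-164],degrees=True)
print((b*a.inv()).as_rotvec(degrees=True).round(1))
E
```

```text
[  1.7   1.6 -27.7]
```

move_arm:
  plan:
    - [0,-0.008,0.002,0,0.2,0.2,-3.5]
    - [0,-0.008,0.003,0,0.2,0.2,-3.5]
    - [0,-0.007,0.005,0,0.2,0.2,-3.5]
    - [0,-0.006,0.006,0,0.2,0.2,-3.5]
    - [0,0,0,0,0,0,0]

```text
time_s: 16.02
tcp_pos: [0.4491, 0.1427, 0.062]
eef_rot: [-178.9, 12.3, -150.0]
contact_force: [-0.5, 0.3, 0.5]
gripper_width: 0.0442
gripper_force: 0.0
```

```bash
python3 - <<'E'
from plant import telemetry
s=telemetry.get_state();print(s["joints"].round(1),s["contact_force"].round(1),s["tcp_pos"].round(4))
E
```

```text
[  44.9    5.4  -51.3   11.3  -22.1 -115.1] [-0.5  0.3  0.5] [0.4491 0.1427 0.062 ]
```

move_arm:
  plan:
    - [0,0,0.0085,-0.01,0.2,0.2,-3.5]
    - [0,0,0.0085,-0.01,0.2,0.2,-3.5]
    - [0,0,0.0085,-0.01,0.2,0.2,-3.5]
    - [0,0,0.0085,-0.01,0.2,0.2,-3.5]
    - [0,0,0,-0.006,0,0,0]
    - [0,0,0,-0.006,0,0,0]
    - [0,0,0,0,0,0,0]

```text
time_s: 16.9
tcp_pos: [0.4522, 0.1768, 0.0132]
eef_rot: [180.0, 11.5, -164.3]
contact_force: [-0.9, 0.5, -0.2]
gripper_width: 0.0435
gripper_force: 0.0
```

```bash
python3 look.py 6; python3 - <<'E'
from plant import telemetry
s=telemetry.get_state();print(s["joints"].round(1))
from h import *
from plant import vision
c=vision.capture("top");P=cloud(c)
m=(P[...,0]>.62)&(P[...,0]<.68)&(P[...,1]>-.03)&(P[...,1]<.17)&(P[...,2]>.1)&(P[...,2]<.14)
q=P[m];print(len(q),np.polyfit(q[:,1],q[:,0],1),q[:,1].min(),q[:,1].max())
E
```

```text
16.9 [0.4522 0.1768 0.0132] [ 180.    11.5 -164.3] [-0.92  0.51 -0.25]
side
[290. 178.] [ 0.6334 -0.0873] 0.0512 0.0255 371
[275. 240.] [0.5392 0.2051] 0.0509 0.0255 534
top
[353. 164.] [ 0.6369 -0.0907] 0.0493 0.0253 443
[271. 192.] [0.5413 0.2018] 0.0496 0.0245 453
[  46.    12.1  -58.2   31.2  -11.2 -150.5]
240 [-0.00704674  0.65717033] -0.014781409192455873 0.15431220917598876
```

View pics/side6.png

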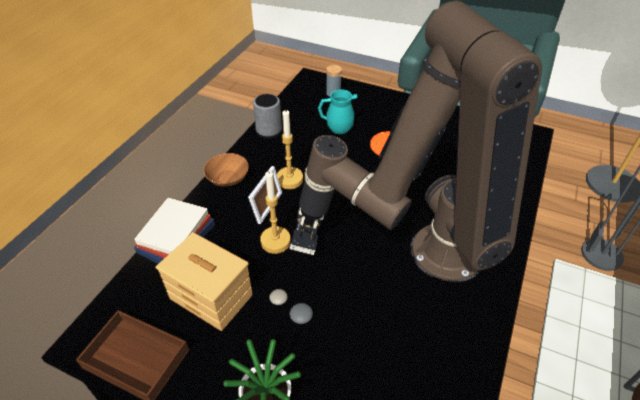

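The hand is low at (305,245), behind the foot at (275,240) and lined up. Starting the second push.

move_arm:
  plan:
    - [0,0.0048,0.00145,0,0,0,0]
    - [0,0.0048,0.00145,0,0,0,0]
    - [0,0.0048,0.00145,-0.001,0,0,0]
    - [0,0.0048,0.00145,-0.001,0,0,0]
    - [0,0.0048,0.00145,-0.001,0,0,0]
    - [0,0.0048,0.00145,0,0,0,0]
    - [0,0.0038,0.0012,0,0,0,0]
    - [0,0.0038,0.0012,0,0,0,0]
    - [0,0.0038,0.0012,0,0,0,0]
    - [0,0.0038,0.0012,0,0,0,0]
    - [0,0.0038,0.0012,0,0,0,0]
    - [0,0.0038,0.0012,0,0,0,0]
    - [0,0.0038,0.0012,0,0,0,0]
    - [0,0.0038,0.0012,0,0,0,0]
    - [0,0.0038,0.0012,0,0,0,0]
    - [0,0.0038,0.0012,0,0,0,0]

```text
time_s: 19.05
tcp_pos: [0.5175, 0.1964, 0.0097]
eef_rot: [-180.0, 11.4, -164.4]
contact_force: [-7.7, -1.9, 5.5]
gripper_width: 0.044
gripper_force: 3.6
```

```bash
python3 look.py 7
```

```text
19.05 [0.5175 0.1964 0.0097] [-180.    11.4 -164.4] [-7.68 -1.92  5.47]
side
[261. 240.] [0.5703 0.2192] 0.0462 0.0255 285
top
[353. 164.] [ 0.6362 -0.0904] 0.0495 0.0248 415
```

move_arm:
  plan:
    - [0,0.0038,0.0012,0,0,0,0]
    - [0,0.0038,0.0012,0,0,0,0]
    - [0,0.0038,0.0012,0,0,0,0]
    - [0,0.0038,0.0012,0,0,0,0]
    - [0,0.0038,0.0012,0,0,0,0]
    - [0,0.0038,0.0012,0,0,0,0]
    - [0,0.0038,0.0012,0,0,0,0]
    - [0,0.0038,0.0012,0,0,0,0]
    - [0,0.0038,0.0012,0,0,0,0]
    - [0,0.0038,0.0012,0,0,0,0]
    - [0,0.0038,0.0012,0,0,0,0]
    - [0,0.0038,0.0012,0,0,0,0]
    - [0,0,0,0,0,0,0]

```text
time_s: 20.78
tcp_pos: [0.5634, 0.2112, 0.0098]
eef_rot: [-180.0, 11.4, -164.4]
contact_force: [-4.1, -2.6, 3.0]
gripper_width: 0.0438
gripper_force: 2.5
```

```bash
python3 look.py 8
```

```text
20.775 [0.5634 0.2112 0.0098] [-180.    11.4 -164.4] [-4.07 -2.6   2.97]
side
[247. 239.] [0.6158 0.2323] 0.0455 0.0252 270
top
[353. 164.] [ 0.6364 -0.0903] 0.0495 0.0247 396
```

move_arm:
  plan:
    - [0,0.0038,0.001,0,0,0,0]
    - [0,0.0038,0.001,0,0,0,0]
    - [0,0.0038,0.001,0,0,0,0]
    - [0,0.0038,0.001,0,0,0,0]
    - [0,0,0,0,0,0,0]
    - [0,-0.003,-0.0009,0,0,0,0]
    - [0,-0.007,-0.002,0,0,0,0]
    - [0,-0.01,-0.003,0,0,0,0]
    - [0,-0.015,-0.0045,0,0,0,0]
    - [0,-0.015,-0.0045,0,0,0,0]
    - [0,-0.015,-0.0045,0,0,0,0]
    - [0,-0.015,-0.0045,0,0,0,0]
    - [0,0,0,0,0,0,0]

```text
time_s: 22.5
tcp_pos: [0.4984, 0.192, 0.0105]
eef_rot: [179.9, 11.6, -164.3]
contact_force: [0.3, 0.6, -0.0]
gripper_width: 0.0439
gripper_force: 0.0
```

```bash
python3 look.py 9
```

```text
22.5 [0.4984 0.192  0.0105] [ 179.9   11.6 -164.3] [ 0.27  0.58 -0.04]
side
[283. 177.] [ 0.6474 -0.0792] 0.0406 0.0253 159
[249. 237.] [0.6259 0.2327] 0.0507 0.0256 514
top
[353. 164.] [ 0.6365 -0.0902] 0.0494 0.0246 414
[265. 168.] [0.6292 0.2291] 0.0494 0.0247 392
```

View pics/top9.png

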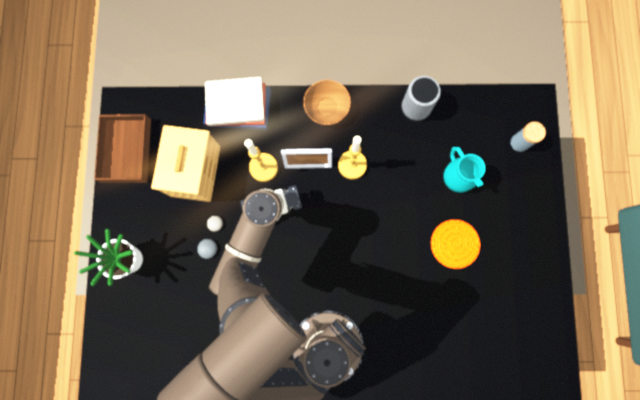

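The pair now flanks the frame: stray foot at (263,167), twin at (352,165), frame at (306,158), hand clear below. I check the bystanders once more and hand in.

```bash
python3 - <<'E'
from h import *
from plant import vision, workorder
a=dict(np.load("top0.npz"));b=vision.capture("top")
P,Q=cloud(a),cloud(b)
for nm,(x0,x1,y0,y1) in dict(frame=(.62,.72,-.03,.165),jug=(.5,.7,-.55,-.38),box=(.5,.75,.35,.57),twin=(.58,.7,-.14,-.04)).items():
    f=lambda P:np.nanmean(P[(P[...,0]>x0)&(P[...,0]<x1)&(P[...,1]>y0)&(P[...,1]<y1)&(P[...,2]>.012)],axis=0).round(4)
    print(nm,f(P),f(Q))
s0=a["img"][205:265,190:235].astype(int);s1=b["img"][205:265,190:235].astype(int);print("stones diff",abs(s0-s1).mean())
print(workorder.close_job())
E
```

```text
frame [0.6495 0.0705 0.0721] [0.6493 0.0704 0.0715]
jug [ 0.5892 -0.4624  0.1025] [ 0.589  -0.4626  0.1028]
box [0.6112 0.4654 0.1486] [0.611  0.4654 0.1488]
twin [ 0.6312 -0.0896  0.0839] [ 0.6312 -0.0897  0.0842]
stones diff 17.132098765432097
the job is handed in; nothing more can be done
None
```

The candlestick now stands at about (0.628, 0.231), roughly 4 mm from where I measured the mirror point. The frame, twin, jug and box did not move measurably, the stones look in place but were only checked by eye, and the trivet was not measured. On the swing between pushes the arm hit joint limits and the hand came within about 30 mm of the stem's axis without any sign of touching it. The job was handed in with the hand clear, and no verdict came back.

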